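# Crank the sample lift up by hand

### The arm

A 6-joint arm with a two-finger parallel gripper is mounted at the origin on a cart in front of the work surface, level with it; the furniture and walls round the work are solid. World frame = base frame: x ahead of the robot, y to its left, z up, the work surface at z = 0. Lengths are in m, angles in rad, forces in N, time in s.
With the tool pointing down it reaches from about 0.3 to 0.775 m from the base axis. Payload 14.6 kg.
Tool frame: the origin (TCP) lies at the very end of the fingers, on their centre line; the grasp point (between the pads) lies 19 mm behind it; y points along the fingers, x is the direction in which the jaws open and shut, and the axes are right-handed (so a half turn about y gives the same grasp; the last joint's range is limited). The gripper opens to 94 mm and grips with 3 to 60 N. Pads are 16 mm wide; open, the fingers measure 119 mm over their backs; the gripper's body (75 mm by 177 mm) begins 78 mm behind the grasp point.
Start: joints at [-1.22, 0.3, 1.521, -0, 1.321, -0.067], TCP at [0.223, -0.503, 0.185] pointing down, gripper open.
Joint ranges: [-3.03, 3.03], [-0.79, 2.21], [0.23, 2.52], [-1.04, 4.18], [0, 3.07], [-2.55, 2.55]. Speed limits (rad/s): [2.22, 2.22, 2.57, 3.14, 3.14, 3.14].

### API

Orientations are given as [roll, pitch, yaw] about the fixed x, y, z axes, in that order (R = Rz(yaw) Ry(pitch) Rx(roll)).
In Python, from station import get_obs, cams, hand_in gives the robot as it stands. The module is installed in compiled form; this text tells all that it offers.
- The arm moves only by the tool step_arm, never from a script. Its argument "plan" is a list of rows, each an object with "grip": the closure, from -1 (fully open) to 1 (shut), so that 0 is half open; "slide": the shift along the tool's x, y, z in m, a list of three; "spin": the turn about the tool's y in degrees. A call has 1 to 20 rows; each row shifts and turns the commanded pose from where the row before left it, along the tool's axes as they then stand; what a row does not reach is not made up. A row lasts 1/12 s, in which the tool goes at most 41.7 mm and 7.16 degrees, less where a joint would pass 70% of its speed; a pose out of reach is approached as far as the arm can. A call is refused whole if a number of a shift passes 0.0417 or a number of a turn 7.16, either way. A call with a gripper value outside its range is refused whole. The fingers move at their own pace and stop on an object; "force" is the grip in N (left out, the last holds). Time passes only in rows, so rows that do not move let the fingers close. It gives the time, the measured TCP pose, the force and the opening at its end, in the units of the state.
- get_obs(): the state, without advancing time (a new reading comes with each control period).
- cams.camera(name): name is "side" or "top"; returns the picture (400x640x3 uint8, blue, green, red); there is no depth.
- cams.calibration(name): a dict with "K" (3x3 intrinsics, pixels), "T" (4x4, takes a point from camera to world coordinates). Camera axes: x right, y up, looking along -z (the intrinsics and any distortion apply to the point x, -y, -z); pixel columns grow to the right and rows downward; lengths in m; the calibration is good to about 2 mm. A picture is of the moment at which its call begins. calibration takes no time and is no camera call.
- hand_in(): hands the job in, once; it reports no verdict.
The state is a dict: "time_s": time; "qpos": joint angles; "joint_vel": joint speeds; "tau": joint torques, N m; "ee_pos": TCP position; "eef_rot": TCP orientation; "force": force on the tool from outside, world axes, zero at the start; "moment": the same for the moment, N m; "grip_width": finger opening in m.
Only numpy, scipy, OpenCV 4.12 (cv2) and the standard library are available. Lean on these libraries where they do the work, as an engineer would, in place of code of your own. Each camera call takes 0.05 s, during which the arm holds its last target.

### The job

Take the loose crank out of its rest, fit its hex socket fully home onto the hidden sprung hex drive down inside the round port of the lift, pressing only lightly and feeling for it so that the drive is never forced down to the bottom of its spring. Then wind the crank clockwise, as seen from above, until the platform comes up against its top stop, without forcing it there, and leave the crank standing fully seated in the port. Do not disturb the small things standing about.

Things in the scene. Friction and masses are not known exactly. Their poses are not given: they have to be found in the camera images.
- crank: loose steel crank, 0.29 kg, standing upright in its rest. Origin: centre of the lower, open end of its socket; z up along the shaft; x towards the knob. Shaft 33 mm diameter; its lowest 26 mm is a hex socket 25.4 mm across flats (outside 38 mm over the corners, inner flats facing 30, 90, 150.. degrees from x). Flat arm 20 mm wide, z 78 to 88 mm, out to x = 80 mm
- boss (a point): centre of the crank's square boss, the place to grip it from above when fitting: on the crank's axis, 106 mm above its lower end, above the arm; 18 x 18 mm (sides along the crank's x and y), 36 mm high (z 88 to 124 mm)
- knob_grip (a point): middle of the crank's upright black knob, for winding: 70 mm out from the crank's axis, 20 to 22 mm diameter, 38 mm high (crank z 90 to 128 mm); it spins freely on its pin
- rest: grey plastic block, fixed, 70 x 70 x 34 mm on a 90 x 90 x 5 mm foot, with a round hole 42 mm in diameter, floor 5 mm above the bench, in which the crank stands loosely. Origin: centre of the underside
- lift: the lift, fixed: a base 140 x 300 x 10 mm carrying a grey crank housing 120 x 120 mm, top at 80 mm, and to its left (own +y) the platform. Origin: on the bench under the centre of the port; z up, the platform lies towards +y. Inside the port, hidden, stands a steel hex drive (see port)
- port (a point): mouth of the round port, 48 mm diameter, z 80 mm. Inside stands the upright hex drive, 24 mm across flats, with a tapered nose 5 mm high (17 mm at its tip), tip 32 mm below the mouth, up to 2 mm off centre to an unknown side (it floats sideways, 3 mm each way, at about 4 N) and at an unknown turn angle. Crank origin 58 mm below the mouth when fully seated, about 36 mm when the hexes do not match
- hex (a joint): how far the sprung hex drive is pressed down, m: 0 up, -0.010 at the bottom of its spring. About 5 N to start sinking, then 0.9 N per mm; it rises again by itself, so it pops up into the socket when a turned, lightly pressed crank comes to match. Every 60 degrees is alike, and the fit leaves about 6 degrees of play either way
- platform (a joint): height of the platform, m: 130 mm square plate with a cup fixed on it. Grows upward; 0.0318 against the firm top stop, starts between 0.009 and 0.019. One clockwise turn of the crank about the port's centre raises it 40 mm; turning takes 0.1 to 0.15 N m, about 2 N at the knob; it stays where it is left
- carton: small carton box, 34 x 79 x 46 mm, bystander, origin at its underside
- small_bottle: clear bottle with blue cap, 69 mm diameter, 117 mm high, bystander, origin at its underside
- brown_vial: beige vial with red cap, 30 mm diameter, 76 mm high, bystander, origin at its underside
- rack_float: flat blue float rack, 111 x 141 x 16 mm, bystander, origin at its underside

How it is judged:
By the outcome, as a careful person would: the job done as asked, in the order asked, and still so for the second after the job is handed in, with the robot touching nothing.
It also fails if it takes over 67 s, if anything falls off the work surface, if the arm or the gripper's body presses on something with over 40 N, if the wrist force passes 120 N, or if a joint passes its speed limit or range.

## Working session

There is one attempt and no reset: what is moved stays moved. The work goes in short steps, Python scripts to look and compute and a tool call to move; the robot and the scene stay as the last step left them, time stands still between calls to the robot, and variables do not carry over. Pictures are saved under pics/ and viewed, and the job is handed in when it is done.

Besides the shell and the picture viewer there is one more tool, called as name([rows], argument=value, ...), one row to a line, values as JSON. step_arm: Moves the arm, as the interface text tells. Its arguments: {"type":"object","properties":{"plan":{"type":"array","items":{"type":"object","properties":{"grip":{"type":"number"},"slide":{"type":"array","items":{"type":"number"}},"spin":{"type":"number"}}}},"force":{"type":"number"}},"required":["plan"]}

```bash
mkdir -p pics
python3 - <<'E'
from station import get_obs, cams
import cv2
for n in("side","top"):
    cv2.imwrite(f"pics/{n}0.png",cams.camera(n)); c=cams.calibration(n); print(n,c)
print(get_obs())
E
```

```text
side {'K': array([[423.03834016,   0.        , 325.17363997],
       [  0.        , 423.03834016, 198.85739565],
       [  0.        ,   0.        ,   1.        ]]), 'T': array([[ 0.99508872,  0.01700605, -0.09751535,  0.44206225],
       [-0.09730305,  0.34899236, -0.93206033, -1.07743463],
       [ 0.01818145,  0.93697125,  0.3489331 ,  0.45757539],
       [ 0.        ,  0.        ,  0.        ,  1.        ]])}
top {'K': array([[365.79020588,   0.        , 317.39646586],
       [  0.        , 365.79020588, 206.71324886],
       [  0.        ,   0.        ,   1.        ]]), 'T': array([[-0.01393214,  0.99644238, -0.08311726,  0.44379858],
       [-0.99985277, -0.0130505 ,  0.0111412 , -0.13366312],
       [ 0.01001684,  0.08326025,  0.99647749,  1.12028159],
       [ 0.        ,  0.        ,  0.        ,  1.        ]])}
{'time_s': 0.1, 'qpos': array([-1.21957482e+00,  3.00404004e-01,  1.52153817e+00,  2.67948808e-05,
        1.32070763e+00, -6.65663799e-02]), 'joint_vel': array([-0.00131635, -0.00012758, -0.0014921 ,  0.00092485, -0.00055217,
        0.00035809]), 'tau': array([ 1.40639506e-03, -5.32645333e+01, -3.53281403e+01,  7.09078484e-02,
        2.34941411e-02, -9.20383377e-05]), 'ee_pos': array([ 0.22308585, -0.50243315,  0.1846413 ]), 'eef_rot': array([-1.57070011e+00,  1.05307940e-03, -1.15301504e+00]), 'force': array([ 0.45658822, -1.07400172,  0.69927853]), 'moment': array([-0.01472885,  0.03476909, -0.02107105]), 'grip_width': 0.09381135226499847}
```

View pics/side0.png

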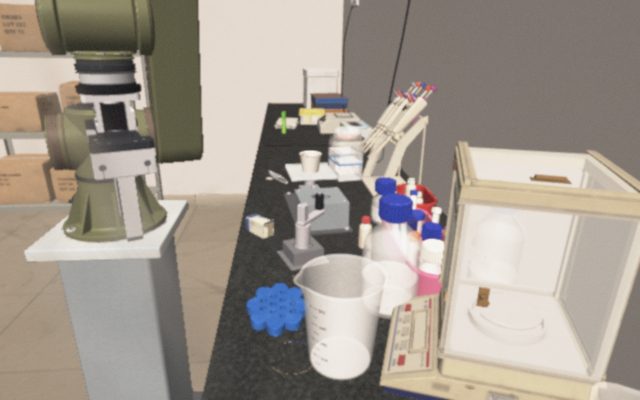

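View pics/top0.png

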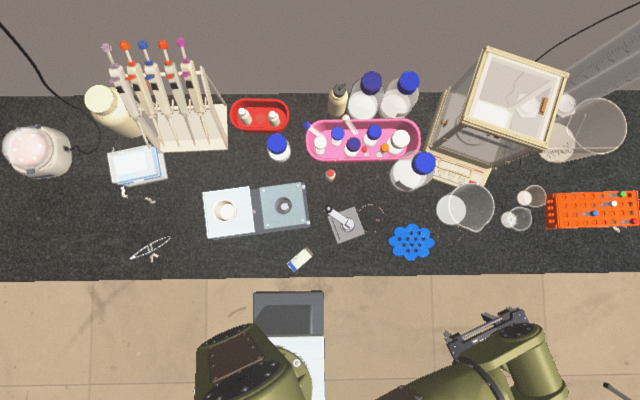

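Run:
```python
import cv2
t=cv2.imread("pics/top0.png");s=cv2.imread("pics/side0.png")
cv2.imwrite("pics/tc.png",cv2.resize(t[165:285,195:395],None,fx=4,fy=4,interpolation=cv2.INTER_CUBIC))
cv2.imwrite("pics/sc.png",cv2.resize(s[145:275,240:380],None,fx=4.5,fy=4.5,interpolation=cv2.INTER_CUBIC))
```

```text
(no output)
```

View pics/tc.png

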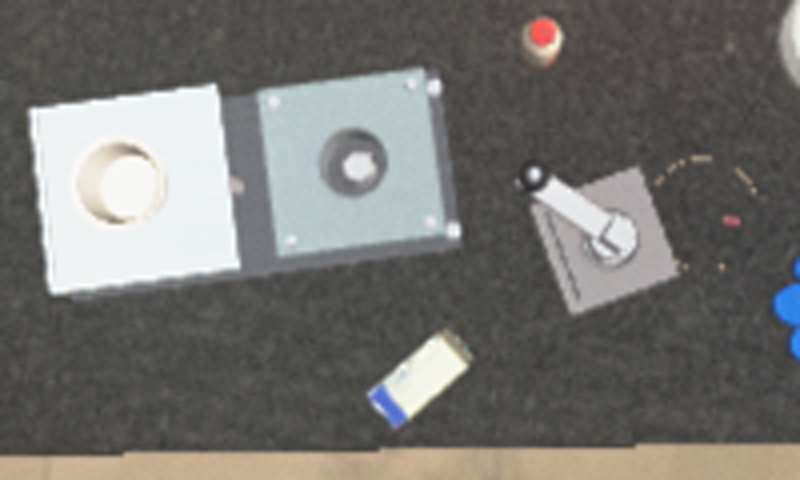

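View pics/sc.png

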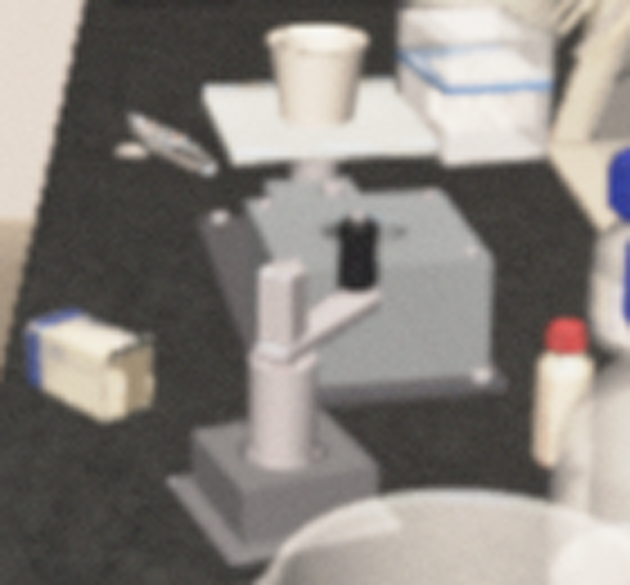

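```bash
cat > h.py <<'E'
import numpy as np,cv2
from station import cams,get_obs,hand_in
C={n:cams.calibration(n) for n in("side","top")}
def onz(n,u,v,z):
    K,T=C[n]["K"],C[n]["T"]; d=np.linalg.inv(K)@[u,v,1]; d=T[:3,:3]@(d*[1,-1,-1]); o=T[:3,3]
    return o+d*(z-o[2])/d[2]
def proj(n,p):
    K,T=C[n]["K"],C[n]["T"]; q=T[:3,:3].T@(np.array(p)-T[:3,3]); q=K@(q*[1,-1,-1]); return q[:2]/q[2]
E
python3 - <<'E'
from h import *
tc=lambda u,v:(195+u/4-.375,165+v/4-.375)
sc=lambda u,v:(240+u/4.5-.4,145+v/4.5-.4)
for nm,u,v,z in[("h1",258,93,.08),("h2",423,69,.08),("h3",446,238,.08),("h4",277,257,.08),("port",353,163,.08),("knobtop",537,176,.133),("collar",613,238,.093),("r1",641,166,.039),("r2",680,271,.039),("r3",575,314,.039),("r4",533,205,.039),("carton",437,360,.046),("vial",543,30,.076),("cup",126,187,.15)]:
    print(nm,onz("top",*tc(u,v),z).round(4))
for nm,u,v,z in[("h near R",492,262,.08),("h far R",435,190,.08),("hfarL",250,203,.08),("knobtop",357,222,.133),("bosstop",283,268,.129),("port",365,232,.08)]:
    print('s',nm,onz("side",*sc(u,v),z).round(4))
t=cv2.imread("pics/top0.png");s=cv2.imread("pics/side0.png")
cv2.imwrite("pics/tc2.png",cv2.resize(t[200:250,315:375],None,fx=12,fy=12,interpolation=cv2.INTER_CUBIC))
cv2.imwrite("pics/sc2.png",cv2.resize(s[185:270,275:350],None,fx=7,fy=7,interpolation=cv2.INTER_CUBIC))
cv2.imwrite("pics/tc3.png",cv2.resize(t[175:240,255:315],None,fx=9,fy=9,interpolation=cv2.INTER_CUBIC))
E
```

```text
h1 [0.5868 0.0207 0.08  ]
h2 [ 0.6027 -0.0975  0.08  ]
h3 [ 0.4813 -0.1126  0.08  ]
h4 [0.4695 0.0073 0.08  ]
port [ 0.5357 -0.0469  0.08  ]
knobtop [ 0.5205 -0.1757  0.133 ]
collar [ 0.4793 -0.2301  0.093 ]
r1 [ 0.5343 -0.2571  0.039 ]
r2 [ 0.4561 -0.2842  0.039 ]
r3 [ 0.4256 -0.206   0.039 ]
r4 [ 0.5064 -0.1764  0.039 ]
carton [ 0.3938 -0.1043  0.046 ]
vial [ 0.6307 -0.1842  0.076 ]
cup [0.5155 0.0977 0.15  ]
s h near R [ 0.6043 -0.1001  0.08  ]
s h far R [0.5877 0.0248 0.08  ]
s hfarL [0.4733 0.0056 0.08  ]
s knobtop [ 0.5217 -0.1779  0.133 ]
s bosstop [ 0.482  -0.2298  0.129 ]
s port [ 0.5379 -0.0483  0.08  ]
```

View pics/tc2.png

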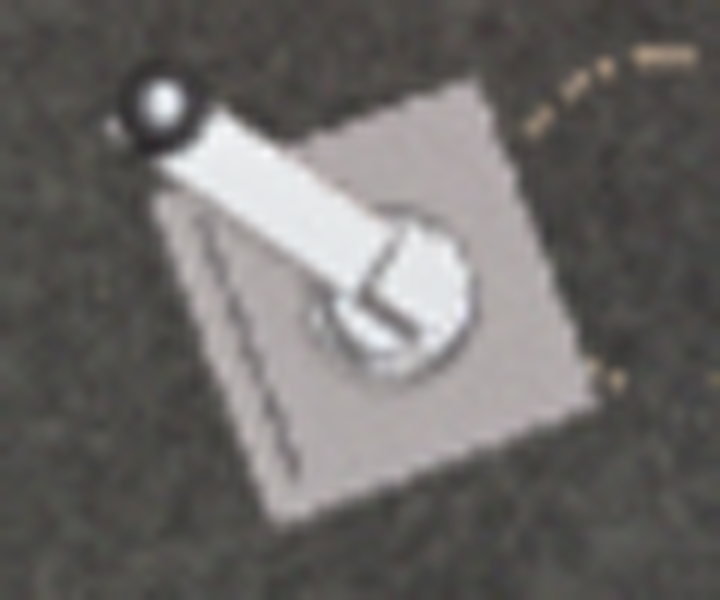

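View pics/sc2.png

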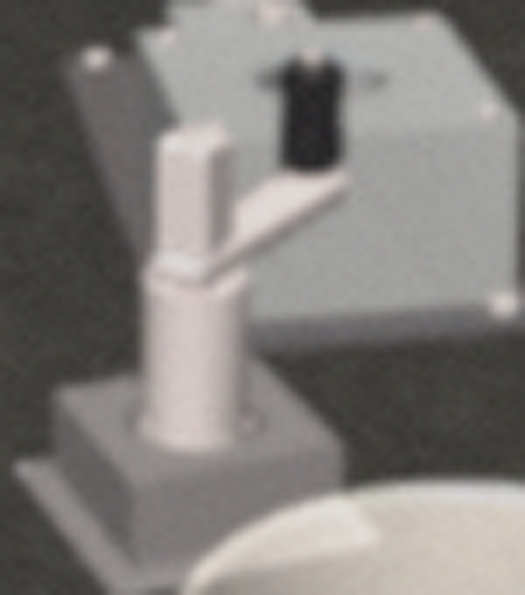

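View pics/tc3.png

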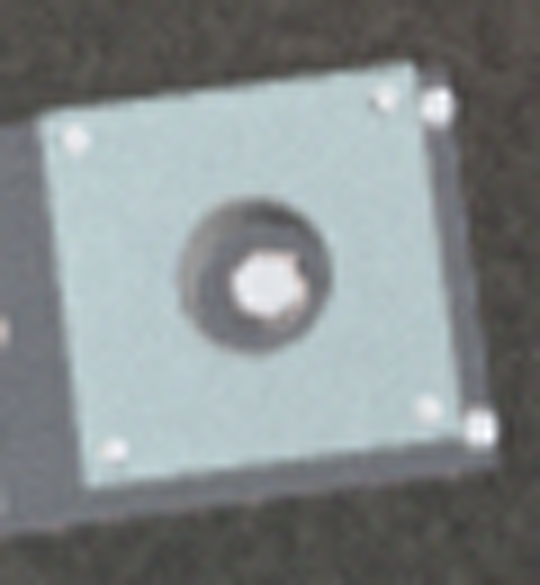

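Run:
```python
from h import *
from scipy.optimize import least_squares
f=lambda u,v:(315+u/12-.46,200+v/12-.46)
g=lambda u,v:(275+u/7-.43,185+v/7-.43)
k=lambda u,v:(255+u/9-.44,175+v/9-.44)
print("boss t",onz("top",*f(414,281),.129)); print("boss s",onz("side",*g(194,141),.129))
print("knob t",onz("top",*f(162,103),.133),"s",onz("side",*g(314,62),.133))
print("arm",[onz("top",*f(*p),.093)[:2].round(4) for p in((225,105),(400,215),(165,165),(350,285))])
print("tip",onz("top",*k(268,285),.048),"port",onz("top",*k(255,276),.08))
# corners of drive seen
obs=[("top",f(414,281),(0,0,.124)),("top",f(162,103),(.07,0,.128)),("side",g(194,141),(0,0,.124)),("side",g(314,62),(.07,0,.128))]
def r(q):
    c,s=np.cos(q[2]),np.sin(q[2]);o=[]
    for n,uv,p in obs:
        o+=list(proj(n,(q[0]+c*p[0],q[1]+s*p[0],.005+p[2]))-uv)
    return o
S=least_squares(r,[.48,-.23,.95]);print(S.x,np.degrees(S.x[2]),np.round(S.fun,2))
```

```text
boss t [ 0.48115969 -0.22993981  0.129     ]
boss s [ 0.48139382 -0.23310649  0.129     ]
knob t [ 0.5219391  -0.17347508  0.133     ] s [ 0.52313706 -0.17455955  0.133     ]
arm [array([ 0.5244, -0.1899]), array([ 0.498 , -0.2305]), array([ 0.5105, -0.1756]), array([ 0.4818, -0.2184])]
tip [ 0.53594651 -0.04850157  0.048     ] port [ 0.53611291 -0.04694537  0.08      ]
[ 0.48141201 -0.23037864  0.94112127] 53.922276859335554 [ 0.16 -0.1   0.12 -0.26 -0.05 -0.46 -0.25 -0.11]
```

step_arm([
  {"grip": -1,"slide": [-0.0072,-0.003,0.0173],"spin": 0},
  {"grip": -1,"slide": [-0.0144,-0.003,0.0346],"spin": 0},
  {"grip": -1,"slide": [-0.0144,-0.003,0.0346],"spin": 0},
  {"grip": -1,"slide": [-0.0144,-0.003,0.0346],"spin": 0},
  {"grip": -1,"slide": [-0.0144,-0.003,0.0346],"spin": 0},
  {"grip": -1,"slide": [-0.0144,-0.003,0.0346],"spin": 0},
  {"grip": -1,"slide": [-0.0144,-0.003,0.0346],"spin": 0},
  {"grip": -1,"slide": [-0.0144,-0.003,0.0346],"spin": 0},
  {"grip": -1,"slide": [-0.0144,0,0.0346],"spin": 0},
  {"grip": -1,"slide": [-0.0144,0,0.0346],"spin": 0},
  {"grip": -1,"slide": [-0.0072,0,0.0173],"spin": 0},
  {"grip": -1,"slide": [0,0,0],"spin": -6.2},
  {"grip": -1,"slide": [0,0,0],"spin": -6.2},
  {"grip": -1,"slide": [0,0,0],"spin": -6.2},
  {"grip": -1,"slide": [0,0,0],"spin": -6.2},
  {"grip": -1,"slide": [0,0,0],"spin": -6.2},
  {"grip": -1,"slide": [0,0,0],"spin": 0},
  {"grip": -1,"slide": [0,0,0],"spin": 0},
], force=30)

```text
time_s: 1.6
ee_pos: [0.4809, -0.2306, 0.2089]
eef_rot: [-1.571, 0.001, -0.615]
force: [-0.2, -0.9, -0.3]
grip_width: 0.094
```

Run:
```python
from h import *
t=cams.camera("top");s=cams.camera("side")
cv2.imwrite("pics/a.png",np.hstack([cv2.resize(t[165:285,280:400],None,fx=3.3,fy=3.3,interpolation=2),cv2.resize(s[145:265,240:360],None,fx=3.3,fy=3.3,interpolation=2)]))
for i in range(3):
    o=get_obs();print(o["force"].round(2),o["moment"].round(3),o["qpos"].round(3))
```

```text
[0.16 0.27 0.27] [-0.035 -0.016  0.039] [-0.516  0.245  1.535  0.     1.362  0.1  ]
[0.16 0.27 0.27] [-0.035 -0.016  0.039] [-0.516  0.245  1.535  0.     1.362  0.1  ]
[0.16 0.27 0.27] [-0.035 -0.016  0.039] [-0.516  0.245  1.535  0.     1.362  0.1  ]
```

View pics/a.png

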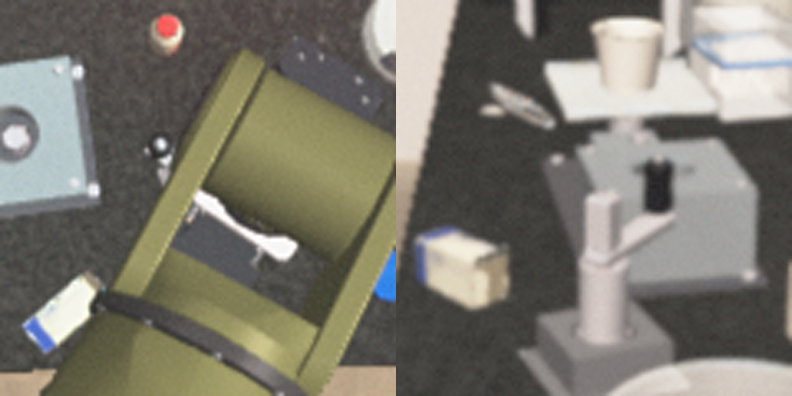

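step_arm([
  {"grip": -1,"slide": [0,0.01,0],"spin": 0},
  {"grip": -1,"slide": [0,0.02,0],"spin": 0},
  {"grip": -1,"slide": [0,0.02,0],"spin": 0},
  {"grip": -1,"slide": [0,0.02,0],"spin": 0},
  {"grip": -1,"slide": [0,0.02,0],"spin": 0},
  {"grip": -1,"slide": [0,0.01,0],"spin": 0},
  {"grip": -1,"slide": [0,0.0085,0],"spin": 0},
  {"grip": -1,"slide": [0,0,0],"spin": 0},
  {"grip": 0.5,"slide": [0,0,0],"spin": 0},
  {"grip": 0.5,"slide": [0,0,0],"spin": 0},
  {"grip": 0.5,"slide": [0,0,0],"spin": 0},
  {"grip": 0.5,"slide": [0,0,0],"spin": 0},
], force=20)

```text
time_s: 2.7
ee_pos: [0.4813, -0.2309, 0.1014]
eef_rot: [-1.571, -0.001, -0.612]
force: [-0.1, -0.2, 0.8]
grip_width: 0.0709
```

step_arm([
  {"grip": 1,"slide": [0,0,0],"spin": 0},
  {"grip": 1,"slide": [0,0,0],"spin": 0},
  {"grip": 1,"slide": [0,0,0],"spin": 0},
  {"grip": 1,"slide": [0,0,0],"spin": 0},
  {"grip": 1,"slide": [0,0,0],"spin": 0},
  {"grip": 1,"slide": [0,0,0],"spin": 0},
], force=30)

```text
time_s: 3.2
ee_pos: [0.481, -0.2307, 0.1006]
eef_rot: [-1.571, 0.0, -0.612]
force: [0.3, 0.6, 0.8]
grip_width: 0.0306
```

Run:
```python
from h import *
s=cams.camera("side");o=get_obs();print(o["time_s"],o["force"].round(2),o["moment"].round(3),o["ee_pos"],o["grip_width"])
cv2.imwrite("pics/b.png",cv2.resize(s[145:265,240:360],None,fx=4,fy=4,interpolation=2))
```

```text
3.25 [-0.25 -0.19 -0.49] [-0.045 -0.042 -0.054] [ 0.48093947 -0.23066473  0.10062167] 0.026875540558029862
```

View pics/b.png

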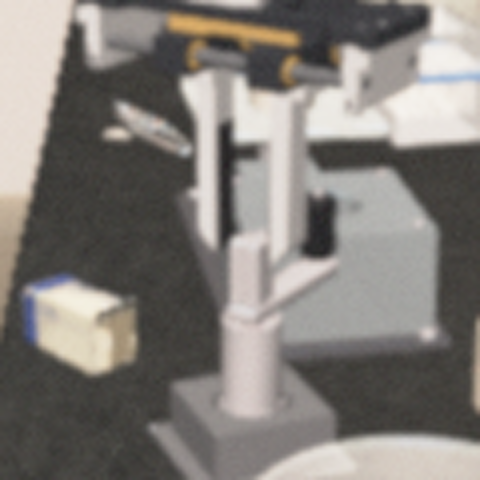

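Run:
```python
from h import *
d=np.array([.817,-.577])
for w in(-.02,-.0134,0,.0134,.02):
    p=np.array([.481,-.2307])+d*w
    print(w,[((proj("side",(*p,z))-[240,145])*4).round() for z in(.1006,.129)])
```

```text
-0.02 [array([217., 279.]), array([217., 230.])]
-0.0134 [array([228., 281.]), array([227., 232.])]
0 [array([248., 286.]), array([248., 237.])]
0.0134 [array([269., 291.]), array([269., 242.])]
0.02 [array([280., 294.]), array([280., 245.])]
```

step_arm([
  {"grip": 1,"slide": [0,0,0],"spin": 0},
  {"grip": 1,"slide": [0,0,0],"spin": 0},
  {"grip": 1,"slide": [0,0,0],"spin": 0},
], force=30)

```text
time_s: 3.5
ee_pos: [0.481, -0.2307, 0.1006]
eef_rot: [-1.571, -0.0, -0.612]
force: [0.6, -0.0, 0.6]
grip_width: 0.0174
```

Run:
```python
from h import *
s=cams.camera("side");o=get_obs();print(o["time_s"],o["force"].round(2),o["moment"].round(3),o["ee_pos"],o["grip_width"])
cv2.imwrite("pics/c.png",cv2.resize(s[175:245,265:335],None,fx=8,fy=8,interpolation=2))
```

```text
3.55 [ 0.4   0.29 -0.34] [-0.072 -0.12  -0.011] [ 0.48102917 -0.23070832  0.10066251] 0.01763923615498775
```

View pics/c.png

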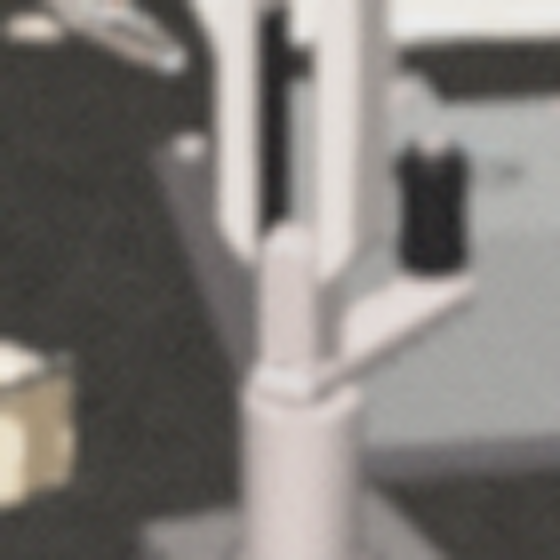

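step_arm([
  {"grip": 1,"slide": [0,0,0],"spin": 0},
  {"grip": 1,"slide": [0,-0.005,0],"spin": 0},
  {"grip": 1,"slide": [0,-0.01,0],"spin": 0},
  {"grip": 1,"slide": [0,-0.015,0],"spin": 0},
  {"grip": 1,"slide": [0,-0.02,0],"spin": 0},
  {"grip": 1,"slide": [0,-0.02,0],"spin": 0},
  {"grip": 1,"slide": [0,-0.015,0],"spin": 0},
  {"grip": 1,"slide": [0,-0.01,0],"spin": 0},
  {"grip": 1,"slide": [0,0,0],"spin": 0},
  {"grip": 1,"slide": [0,0,0],"spin": 0},
], force=45)

```text
time_s: 4.38
ee_pos: [0.4809, -0.2307, 0.1956]
eef_rot: [-1.571, -0.0, -0.612]
force: [-0.8, -0.9, -4.0]
grip_width: 0.0172
```

Run:
```python
from h import *
s=cams.camera("side");o=get_obs();print(o["time_s"],o["force"].round(2),o["moment"].round(3),o["ee_pos"],o["grip_width"])
cv2.imwrite("pics/d.png",cv2.resize(s[140:245,265:345],None,fx=5.5,fy=5.5,interpolation=2))
```

```text
4.4333 [-1.42  0.21 -3.1 ] [-0.046  0.011  0.008] [ 0.48065169 -0.23050594  0.19488916] 0.017146419769490488
```

View pics/d.png

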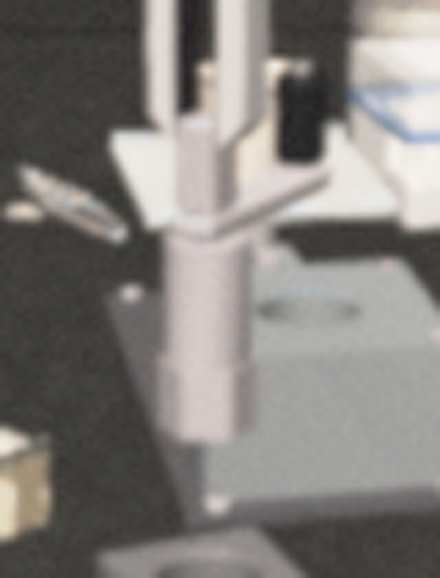

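step_arm([
  {"grip": 1,"slide": [0,0,0],"spin": -3},
  {"grip": 1,"slide": [0,0,0],"spin": -7},
  {"grip": 1,"slide": [0,0,0],"spin": -7},
  {"grip": 1,"slide": [0,0,0],"spin": -7},
  {"grip": 1,"slide": [0,0,0],"spin": -7},
  {"grip": 1,"slide": [0,0,0],"spin": -7},
  {"grip": 1,"slide": [0,0,0],"spin": -7},
  {"grip": 1,"slide": [0,0,0],"spin": -7},
  {"grip": 1,"slide": [0,0,0],"spin": -7},
  {"grip": 1,"slide": [0,0,0],"spin": -7},
  {"grip": 1,"slide": [0,0,0],"spin": -7},
  {"grip": 1,"slide": [0,0,0],"spin": -7},
  {"grip": 1,"slide": [0,0,0],"spin": -7},
  {"grip": 1,"slide": [0,0,0],"spin": -7},
  {"grip": 1,"slide": [0,0,0],"spin": -7},
  {"grip": 1,"slide": [0,0,0],"spin": -7},
  {"grip": 1,"slide": [0,0,0],"spin": -7},
  {"grip": 1,"slide": [0,0,0],"spin": -7},
  {"grip": 1,"slide": [0,0,0],"spin": -7},
  {"grip": 1,"slide": [0,0,0],"spin": -7},
])

```text
time_s: 6.1
ee_pos: [0.4805, -0.2305, 0.1943]
eef_rot: [-1.569, -0.001, 1.768]
force: [-0.7, -0.4, -2.4]
grip_width: 0.0177
```

step_arm([
  {"grip": 1,"slide": [0,0,0],"spin": -7},
  {"grip": 1,"slide": [0,0,0],"spin": -7},
  {"grip": 1,"slide": [0,0,0],"spin": -5},
  {"grip": 1,"slide": [0,0,0],"spin": 0},
  {"grip": 1,"slide": [0,0,0],"spin": 0},
])

```text
time_s: 6.52
ee_pos: [0.4867, -0.2188, 0.1944]
eef_rot: [-1.558, 0.006, 2.074]
force: [-0.4, 0.1, -3.1]
grip_width: 0.0176
```

Run:
```python
from h import *
s=cams.camera("side");o=get_obs();print(o["time_s"],o["force"].round(2),o["moment"].round(3),o["ee_pos"],o["eef_rot"],o["qpos"],o["grip_width"])
y=o["eef_rot"][2];d=np.array([.5363,-.0472])-o["ee_pos"][:2]
print(np.degrees(y),d@[np.cos(y),np.sin(y)],d@[-np.sin(y),np.cos(y)])
cv2.imwrite("pics/e.png",cv2.resize(s[140:245,265:345],None,fx=5.5,fy=5.5,interpolation=2))
```

```text
6.5667 [ 0.2  -0.11 -3.58] [ 0.122 -0.157  0.02 ] [ 0.48665321 -0.21912637  0.19465332] [-1.55849849  0.00681002  2.07327071] [-0.48405533  0.25744652  1.55278635 -0.01442165  1.33248704 -2.55387184] 0.01765670468072237
118.78966156347627 0.12676549532861756 -0.12630910324164107
```

View pics/e.png

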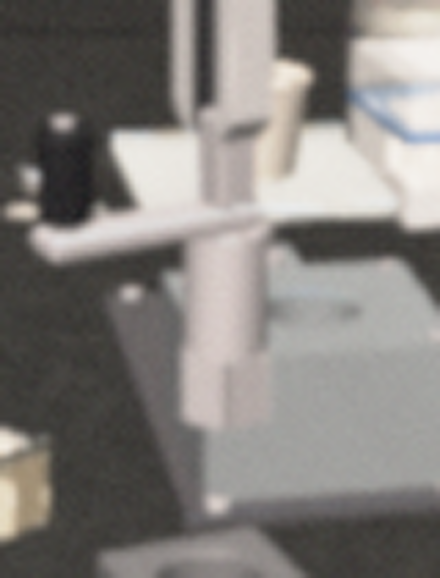

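step_arm([
  {"grip": 1,"slide": [0,0,0],"spin": 5},
  {"grip": 1,"slide": [0,0,0],"spin": 5},
  {"grip": 1,"slide": [0,0,0],"spin": 0},
  {"grip": 1,"slide": [0,0,0],"spin": 0},
])

```text
time_s: 6.9
ee_pos: [0.4867, -0.2195, 0.1951]
eef_rot: [-1.56, 0.009, 1.901]
force: [0.2, 0.2, -3.3]
grip_width: 0.0174
```

Run:
```python
from h import *
o=get_obs();print(o["time_s"],o["force"].round(2),o["moment"].round(3),o["ee_pos"],o["eef_rot"],o["qpos"],o["grip_width"])
y=o["eef_rot"][2];d=np.array([.5363,-.0472])-o["ee_pos"][:2]
print(np.degrees(y),d@[np.cos(y),np.sin(y)],d@[-np.sin(y),np.cos(y)])
```

```text
6.9 [ 0.2   0.21 -3.3 ] [ 0.181 -0.233  0.009] [ 0.48665557 -0.21953695  0.19513413] [-1.56031131  0.00945546  1.90082521] [-0.48468001  0.2569522   1.55227572 -0.01452498  1.33270377 -2.38202749] 0.017369212925811454
108.90926229159936 0.1469481531762923 -0.10281456881126826
```

```bash
cat >> h.py <<'E'
from scipy.spatial.transform import Rotation as Ro
def st():
    o=get_obs();R=Ro.from_euler("xyz",o["eef_rot"]).as_matrix();p=o["ee_pos"]
    s=p+.0956*R[:,1]
    print("t",round(o["time_s"],2),"F",o["force"].round(2),"M",o["moment"].round(3),"w",round(o["grip_width"],4),"yaw",round(np.degrees(o["eef_rot"][2]),1),"rp",np.degrees(o["eef_rot"][:2]).round(2),"q6",round(o["qpos"][5],3))
    print("tcp",p.round(4),"sock",s.round(4),"down",R[:,1].round(4))
    return o,R,p,s
E
python3 - <<'E'
from h import *
o,R,p,s=st()
d=np.array([.5363,-.0472,s[2]])-s
print(R.T@d)
E
```

```text
t 6.9 F [ 0.2   0.21 -3.3 ] M [ 0.181 -0.233  0.009] w 0.0174 yaw 108.9 rp [-89.4    0.54] q6 -2.382
tcp [ 0.4867 -0.2195  0.1951] sock [ 0.486  -0.2207  0.0995] down [-0.0069 -0.0123 -0.9999]
[ 0.14784542 -0.00248641 -0.10379655]
```

step_arm([
  {"grip": 1,"slide": [0.0106,0,-0.0074],"spin": 0},
  {"grip": 1,"slide": [0.0211,0,-0.0148],"spin": 0},
  {"grip": 1,"slide": [0.0211,0,-0.0148],"spin": 0},
  {"grip": 1,"slide": [0.0211,0,-0.0148],"spin": 0},
  {"grip": 1,"slide": [0.0211,0,-0.0148],"spin": 0},
  {"grip": 1,"slide": [0.0211,0,-0.0148],"spin": 0},
  {"grip": 1,"slide": [0.0211,0,-0.0148],"spin": 0},
  {"grip": 1,"slide": [0.0106,0,-0.0074],"spin": 0},
  {"grip": 1,"slide": [0,0,0],"spin": -7},
  {"grip": 1,"slide": [0,0,0],"spin": -7},
  {"grip": 1,"slide": [0,0,0],"spin": 0},
  {"grip": 1,"slide": [0,0,0],"spin": 0},
])

```text
time_s: 7.9
ee_pos: [0.5373, -0.0459, 0.1929]
eef_rot: [-1.558, 0.007, 2.14]
force: [-0.2, -0.1, -3.1]
grip_width: 0.0176
```

Run:
```python
from h import *
t=cams.camera("top");s=cams.camera("side")
cv2.imwrite("pics/f.png",np.hstack([cv2.resize(t[160:260,220:320],None,fx=4,fy=4,interpolation=2),cv2.resize(s[120:220,270:370],None,fx=4,fy=4,interpolation=2)]))
o,R,p,s=st();print(R.T@(np.array([.5363,-.0472,s[2]])-s))
```

```text
t 8.0 F [-0.5   0.38 -2.61] M [ 0.152 -0.115 -0.007] w 0.0173 yaw 122.6 rp [-89.3    0.41] q6 -2.283
tcp [ 0.5373 -0.0461  0.1929] sock [ 0.5367 -0.0473  0.0973] down [-0.0065 -0.0126 -0.9999]
[2.99583986e-04 8.85514073e-07 2.46501192e-04]
```

View pics/f.png

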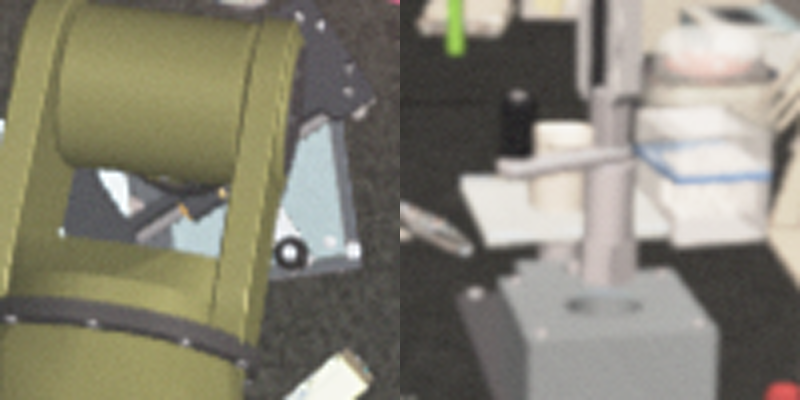

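Run:
```python
from h import *
f=lambda p:((proj("side",p)-[270,120]+.4)*4+[400,0]).round(1)
print(f((.5367,-.0473,.0973)),f((.5363,-.0472,.08)),f((.5367,-.0473,.1233)))
im=cv2.imread("pics/f.png")
cv2.imwrite("pics/g.png",cv2.resize(im[200:340,540:680],None,fx=4,fy=4,interpolation=2))
```

```text
[602.8 280.6] [601.8 305.7] [603.4 242.4]
```

View pics/g.png

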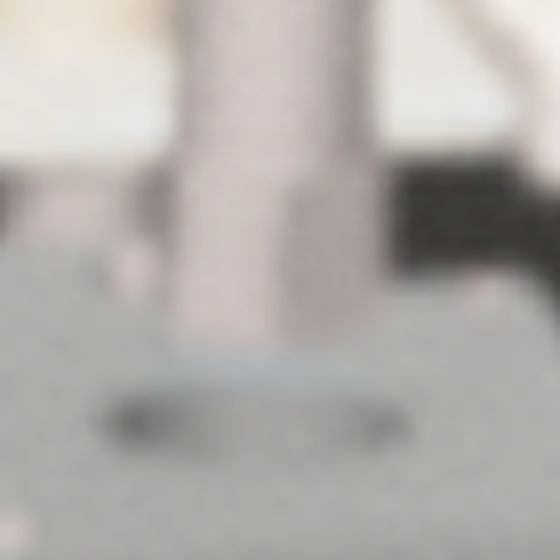

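Run:
```python
from h import *
print(proj("side",(.4807,-.2305,.107)))
R=Ro.from_euler("xyz",(-1.5585,.0068,2.0733)).as_matrix()
print(proj("side",np.array([.48665,-.2191,.19465])+R[:,1]*.088))
print(proj("side",(.5367,-.0473,.105)),proj("side",(.5467,-.0473,.105)))
# edge profiles
import glob
for f,sc,x0,y0 in(("pics/d.png",5.5,265,140),("pics/e.png",5.5,265,140)):
    im=cv2.imread(f)
    print(f)
    for r in(380,400,410):
        print((x0+(np.arange(130,300,6)+.5)/sc-.5).round(1)[:3], im[r,130:300:6].mean(1).astype(int))
```

```text
[301.91420627 213.75899556]
[304.11477919 212.04718516]
[320.34355268 186.94328091] [324.19795815 186.8881087 ]
pics/d.png
[288.2 289.3 290.4] [ 70  88 103 105 114 139 154 157 174 192 203 203 204 203 203 201 194 170
 142 132 138 150 159 161 160 161 160 161 161]
[288.2 289.3 290.4] [ 57  68  83  98 114 136 151 157 171 191 201 204 204 202 204 203 192 168
 143 133 138 148 158 159 162 163 161 160 161]
[288.2 289.3 290.4] [ 60  65  71  88 109 132 152 157 170 190 200 203 202 202 203 202 193 171
 144 132 137 149 158 161 161 161 158 162 161]
pics/e.png
[288.2 289.3 290.4] [ 72  85  99 105 103 101 104 101 126 168 191 195 195 195 194 185 166 165
 168 171 170 171 170 172 165 162 160 161 162]
[288.2 289.3 290.4] [ 62  64  80  97 102 101 101 103 124 165 190 197 196 197 195 183 166 163
 169 171 172 170 172 169 163 160 161 161 160]
[288.2 289.3 290.4] [ 64  63  69  89 101 101 101 105 125 167 192 196 195 196 196 185 165 166
 169 171 170 170 169 169 164 160 158 160 160]
```

step_arm([
  {"grip": 1,"slide": [0,0,0.004],"spin": 0},
  {"grip": 1,"slide": [0,0,0],"spin": 0},
  {"grip": 1,"slide": [0,0.008,0],"spin": 0},
  {"grip": 1,"slide": [0,0.008,0],"spin": 0},
  {"grip": 1,"slide": [0,0.008,0],"spin": 0},
  {"grip": 1,"slide": [0,0.003,0],"spin": 0},
  {"grip": 1,"slide": [0,0,0],"spin": 0},
])

```text
time_s: 8.58
ee_pos: [0.5333, -0.0484, 0.1646]
eef_rot: [-1.557, 0.006, 2.143]
force: [0.4, -0.5, -2.9]
grip_width: 0.0171
```

```bash
sed -i 's/s=p+.0956\*R\[:,1\]/s=p+.0956*R[:,1]-.0027*R[:,2]/' h.py
python3 - <<'E'
from h import *
s=cams.camera("side")
cv2.imwrite("pics/i.png",cv2.resize(s[160:220,290:360],None,fx=8,fy=8,interpolation=2))
st()
E
```

```text
t 8.63 F [-0.34  0.02 -2.53] M [ 0.179 -0.188 -0.012] w 0.0174 yaw 122.8 rp [-89.25   0.37] q6 -2.291
tcp [ 0.5336 -0.0484  0.1654] sock [ 0.5352 -0.0482  0.0697] down [-0.0075 -0.0125 -0.9999]
```

View pics/i.png

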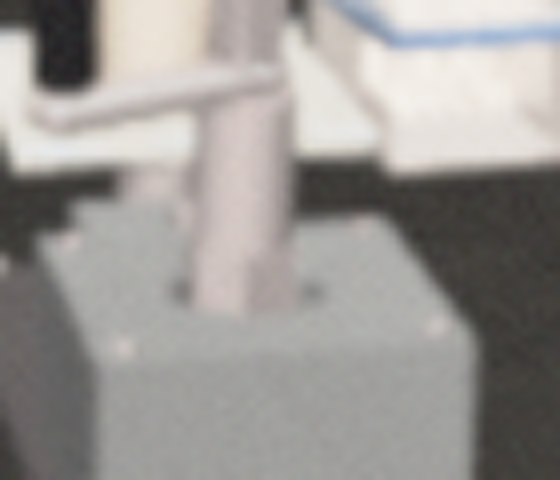

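step_arm([
  {"grip": 1,"slide": [0,0.006,0],"spin": 0},
  {"grip": 1,"slide": [0,0.006,0],"spin": 0},
  {"grip": 1,"slide": [0,0.006,0],"spin": 0},
  {"grip": 1,"slide": [0,0.002,0],"spin": 0},
  {"grip": 1,"slide": [0,0,0],"spin": 0},
  {"grip": 1,"slide": [0,0,0],"spin": 0},
])

```text
time_s: 9.13
ee_pos: [0.5337, -0.0487, 0.1459]
eef_rot: [-1.558, 0.007, 2.143]
force: [-0.3, -0.6, -2.7]
grip_width: 0.0173
```

step_arm([
  {"grip": 1,"slide": [0,0.001,0],"spin": 0},
  {"grip": 1,"slide": [0,0.001,0],"spin": 0},
  {"grip": 1,"slide": [0,0,0],"spin": 0},
])

```text
time_s: 9.38
ee_pos: [0.5337, -0.0488, 0.1439]
eef_rot: [-1.559, 0.007, 2.143]
force: [-0.3, 0.6, -3.7]
grip_width: 0.0175
```

step_arm([
  {"grip": 1,"slide": [0,0.001,0],"spin": 0},
  {"grip": 1,"slide": [0,0.001,0],"spin": 0},
  {"grip": 1,"slide": [0,0,0],"spin": 0},
])

```text
time_s: 9.63
ee_pos: [0.5336, -0.0488, 0.1418]
eef_rot: [-1.558, 0.007, 2.143]
force: [0.1, 0.5, -2.8]
grip_width: 0.0171
```

step_arm([
  {"grip": 1,"slide": [0,0.001,0],"spin": 0},
  {"grip": 1,"slide": [0,0.001,0],"spin": 0},
  {"grip": 1,"slide": [0,0,0],"spin": 0},
])

```text
time_s: 9.88
ee_pos: [0.5336, -0.0488, 0.1397]
eef_rot: [-1.558, 0.007, 2.143]
force: [-0.2, -0.3, -2.4]
grip_width: 0.017
```

step_arm([
  {"grip": 1,"slide": [0,0.001,0],"spin": 0},
  {"grip": 1,"slide": [0,0,0],"spin": 0},
])

```text
time_s: 10.05
ee_pos: [0.5336, -0.0488, 0.1388]
eef_rot: [-1.558, 0.007, 2.143]
force: [1.5, 0.3, -2.8]
grip_width: 0.0174
```

step_arm([
  {"grip": 1,"slide": [0,0.001,0],"spin": 0},
  {"grip": 1,"slide": [0,0,0],"spin": 0},
])

```text
time_s: 10.22
ee_pos: [0.5338, -0.0489, 0.1382]
eef_rot: [-1.559, 0.008, 2.143]
force: [-0.7, -0.8, 1.2]
grip_width: 0.0173
```

step_arm([
  {"grip": 1,"slide": [0,0.001,0],"spin": 0},
  {"grip": 1,"slide": [0,0,0],"spin": 0},
])

```text
time_s: 10.38
ee_pos: [0.5338, -0.0489, 0.1372]
eef_rot: [-1.559, 0.008, 2.143]
force: [-0.4, 0.2, 3.0]
grip_width: 0.0176
```

step_arm([
  {"grip": 1,"slide": [0,0.001,0],"spin": 0},
  {"grip": 1,"slide": [0.0002,0.001,0],"spin": 4},
  {"grip": 1,"slide": [0.0002,0,0],"spin": 4},
  {"grip": 1,"slide": [0,0,0],"spin": 0},
])

```text
time_s: 10.72
ee_pos: [0.5335, -0.0485, 0.1349]
eef_rot: [-1.56, 0.009, 2.0]
force: [0.8, 0.3, -1.5]
grip_width: 0.0173
```

step_arm([
  {"grip": 1,"slide": [0.0002,0,0],"spin": 4},
  {"grip": 1,"slide": [0.0002,0,0],"spin": 4},
  {"grip": 1,"slide": [0,0,0],"spin": 0},
])

```text
time_s: 10.97
ee_pos: [0.533, -0.0481, 0.1344]
eef_rot: [-1.56, 0.01, 1.863]
force: [1.2, -0.2, -2.8]
grip_width: 0.0174
```

step_arm([
  {"grip": 1,"slide": [0.0002,0,0],"spin": 4},
  {"grip": 1,"slide": [0.0002,0,0],"spin": 4},
  {"grip": 1,"slide": [0,0,0],"spin": 0},
])

```text
time_s: 11.22
ee_pos: [0.533, -0.0478, 0.1346]
eef_rot: [-1.562, 0.012, 1.725]
force: [1.2, -1.1, -3.1]
grip_width: 0.0177
```

step_arm([
  {"grip": 1,"slide": [0,0.002,0],"spin": 0},
  {"grip": 1,"slide": [0,0.002,0],"spin": 0},
  {"grip": 1,"slide": [0,0,0],"spin": 0},
])

```text
time_s: 11.47
ee_pos: [0.533, -0.0479, 0.1305]
eef_rot: [-1.562, 0.011, 1.727]
force: [0.8, -0.4, -3.0]
grip_width: 0.0174
```

Run:
```python
from h import *
st()
```

```text
t 11.47 F [ 0.8  -0.38 -3.04] M [-0.077 -0.421 -0.   ] w 0.0174 yaw 99.0 rp [-89.51   0.66] q6 -1.872
tcp [ 0.533  -0.0479  0.1305] sock [ 0.5351 -0.0487  0.0349] down [-0.0067 -0.0127 -0.9999]
```

step_arm([
  {"grip": 1,"slide": [0,0.003,0],"spin": 0},
  {"grip": 1,"slide": [0,0.003,0],"spin": 0},
  {"grip": 1,"slide": [0,0.002,0],"spin": 0},
  {"grip": 1,"slide": [0,0,0],"spin": 0},
])

```text
time_s: 11.8
ee_pos: [0.5331, -0.0479, 0.1227]
eef_rot: [-1.562, 0.012, 1.725]
force: [0.3, -0.7, 2.9]
grip_width: 0.0174
```

step_arm([
  {"grip": 1,"slide": [0,0.001,0],"spin": 0},
  {"grip": 1,"slide": [0,0.001,0],"spin": 0},
  {"grip": 1,"slide": [0,0,0],"spin": 0},
])

```text
time_s: 12.05
ee_pos: [0.5331, -0.048, 0.1209]
eef_rot: [-1.563, 0.012, 1.725]
force: [0.3, -0.2, 2.5]
grip_width: 0.0172
```

step_arm([
  {"grip": 1,"slide": [0,0.001,0],"spin": 0},
  {"grip": 1,"slide": [0,0.001,0],"spin": 0},
  {"grip": 1,"slide": [0,0,0],"spin": 0},
])

```text
time_s: 12.3
ee_pos: [0.5331, -0.048, 0.1189]
eef_rot: [-1.563, 0.012, 1.724]
force: [0.4, -0.6, 3.7]
grip_width: 0.0177
```

step_arm([
  {"grip": 1,"slide": [0,0.001,0],"spin": 0},
  {"grip": 1,"slide": [0,0,0],"spin": 0},
])

```text
time_s: 12.47
ee_pos: [0.533, -0.048, 0.1178]
eef_rot: [-1.562, 0.012, 1.724]
force: [0.0, 0.1, 4.0]
grip_width: 0.0173
```

step_arm([
  {"grip": 1,"slide": [0,0,0],"spin": -3},
  {"grip": 1,"slide": [0,0,0],"spin": 0},
])

```text
time_s: 12.63
ee_pos: [0.5328, -0.048, 0.1175]
eef_rot: [-1.561, 0.011, 1.779]
force: [1.5, -0.8, -0.9]
grip_width: 0.0173
```

Run:
```python
from h import *
s=cams.camera("side");st()
s=cams.camera("side");st()
cv2.imwrite("pics/j.png",cv2.resize(s[150:220,280:360],None,fx=8,fy=8,interpolation=2))
```

```text
t 12.68 F [ 1.3  -1.05 -1.26] M [-0.056 -0.498  0.057] w 0.0178 yaw 101.8 rp [-89.45   0.62] q6 -1.921
tcp [ 0.5328 -0.048   0.1175] sock [ 0.5348 -0.0487  0.0219] down [-0.0072 -0.0126 -0.9999]
t 12.73 F [ 1.14 -0.89 -1.76] M [-0.064 -0.517  0.042] w 0.0172 yaw 101.7 rp [-89.44   0.62] q6 -1.921
tcp [ 0.5328 -0.048   0.1175] sock [ 0.5347 -0.0486  0.0219] down [-0.0073 -0.0126 -0.9999]
```

View pics/j.png

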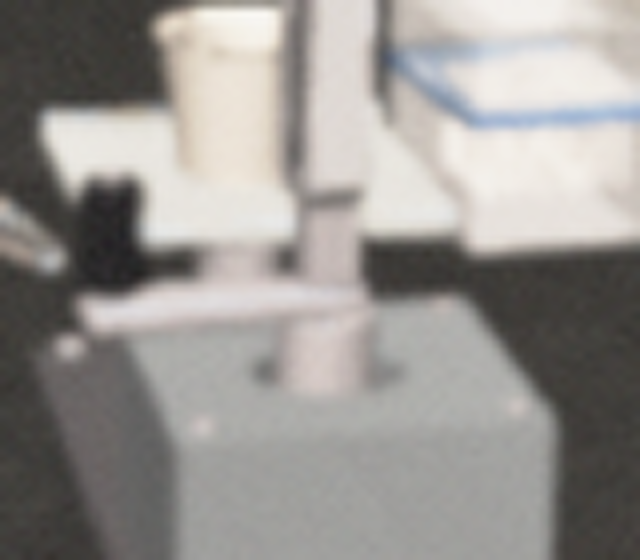

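step_arm([
  {"grip": 1,"slide": [0,0.0005,0],"spin": -1},
  {"grip": 1,"slide": [0,0,0],"spin": 1},
  {"grip": 1,"slide": [0,0,0],"spin": 0},
])

```text
time_s: 12.98
ee_pos: [0.533, -0.048, 0.1174]
eef_rot: [-1.562, 0.011, 1.775]
force: [-0.1, 0.1, 0.1]
grip_width: 0.0173
```

step_arm([
  {"grip": 1,"slide": [0,0.0005,0],"spin": 1},
  {"grip": 1,"slide": [0,0,0],"spin": -1},
  {"grip": 1,"slide": [0,0,0],"spin": 0},
])

```text
time_s: 13.23
ee_pos: [0.5331, -0.048, 0.1171]
eef_rot: [-1.562, 0.011, 1.778]
force: [0.9, 0.4, 2.5]
grip_width: 0.0175
```

Run:
```python
from h import *
st()
```

```text
t 13.23 F [0.9  0.37 2.53] M [ 0.02  -0.342 -0.012] w 0.0175 yaw 101.9 rp [-89.5    0.64] q6 -1.923
tcp [ 0.5331 -0.048   0.1171] sock [ 0.5352 -0.0487  0.0214] down [-0.0062 -0.0127 -0.9999]
```

step_arm([
  {"grip": 1,"slide": [0,-0.0005,0],"spin": 0},
  {"grip": 1,"slide": [0.0001,0,0],"spin": 3},
  {"grip": 1,"slide": [0.0002,0,0],"spin": 4},
  {"grip": 1,"slide": [0.0002,0,0],"spin": 4},
  {"grip": 1,"slide": [0.0002,0,0],"spin": 4},
  {"grip": 1,"slide": [0.0002,0,0],"spin": 4},
  {"grip": 1,"slide": [0.0002,0,0],"spin": 4},
])

```text
time_s: 13.82
ee_pos: [0.5329, -0.0469, 0.1174]
eef_rot: [-1.567, 0.014, 1.372]
force: [0.9, -0.7, 2.7]
grip_width: 0.0176
```

Run:
```python
from h import *
st()
```

```text
t 13.82 F [ 0.92 -0.66  2.7 ] M [ 0.093 -0.265  0.137] w 0.0176 yaw 78.6 rp [-89.77   0.78] q6 -1.515
tcp [ 0.5329 -0.0469  0.1174] sock [ 0.5349 -0.0486  0.0218] down [-0.0066 -0.0126 -0.9999]
```

step_arm([
  {"grip": 1,"slide": [0.0002,-0.0002,0],"spin": 5},
  {"grip": 1,"slide": [0.0003,0,0],"spin": 5},
  {"grip": 1,"slide": [0.0002,0,0],"spin": 5},
  {"grip": 1,"slide": [0.0002,0,0],"spin": 5},
  {"grip": 1,"slide": [0.0003,0,0],"spin": 5},
  {"grip": 1,"slide": [0.0002,0,0],"spin": 5},
  {"grip": 1,"slide": [0.0002,0,0],"spin": 5},
  {"grip": 1,"slide": [0.0003,0,0],"spin": 5},
])

```text
time_s: 14.48
ee_pos: [0.5337, -0.0451, 0.1174]
eef_rot: [-1.576, 0.013, 0.673]
force: [-0.0, 1.2, 0.4]
grip_width: 0.0171
```

Run:
```python
from h import *
s=cams.camera("side");st()
cv2.imwrite("pics/k.png",cv2.resize(s[140:220,270:360],None,fx=7,fy=7,interpolation=2))
```

```text
t 14.53 F [-0.28  0.99  0.39] M [ 0.15  -0.174  0.051] w 0.0171 yaw 38.2 rp [-90.31   0.76] q6 -0.806
tcp [ 0.5337 -0.0451  0.1174] sock [ 0.5347 -0.0484  0.0219] down [-0.0071 -0.0124 -0.9999]
```

View pics/k.png

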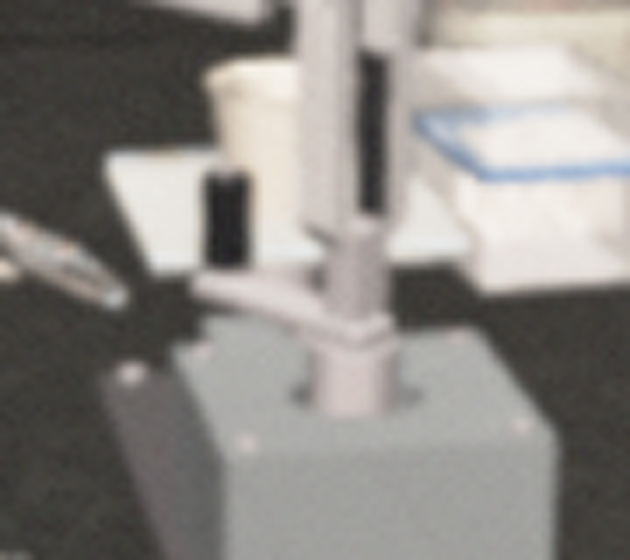

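step_arm([
  {"grip": 1,"slide": [0,0,0],"spin": 0},
  {"grip": 1,"slide": [0.0002,0,0],"spin": 4},
  {"grip": 1,"slide": [0.0002,0,0],"spin": 4},
  {"grip": 1,"slide": [0.0002,0,0],"spin": 4},
  {"grip": 1,"slide": [0.0002,0,0],"spin": 4},
  {"grip": 1,"slide": [0.0002,0,0],"spin": 4},
], force=18)

```text
time_s: 15.03
ee_pos: [0.5346, -0.0446, 0.1174]
eef_rot: [-1.58, 0.011, 0.328]
force: [-0.3, 0.7, 1.6]
grip_width: 0.0175
```

Run:
```python
from h import *
st()
```

```text
t 15.03 F [-0.32  0.73  1.59] M [0.238 0.038 0.219] w 0.0175 yaw 18.8 rp [-90.54   0.61] q6 -0.467
tcp [ 0.5346 -0.0446  0.1174] sock [ 0.5347 -0.0484  0.0219] down [-0.0071 -0.0124 -0.9999]
```

step_arm([
  {"grip": 1,"slide": [0.0001,0,0],"spin": 2},
  {"grip": 1,"slide": [0,0,0],"spin": 0},
])

```text
time_s: 15.2
ee_pos: [0.5346, -0.0446, 0.1174]
eef_rot: [-1.581, 0.01, 0.295]
force: [-0.6, 1.3, 0.0]
grip_width: 0.0178
```

Run:
```python
from h import *
st()
for i in range(3): cams.camera("side"); print(get_obs()["moment"].round(3))
```

```text
t 15.2 F [-0.62  1.31  0.04] M [0.281 0.01  0.131] w 0.0178 yaw 16.9 rp [-90.56   0.6 ] q6 -0.433
tcp [ 0.5346 -0.0446  0.1174] sock [ 0.5347 -0.0484  0.0219] down [-0.0071 -0.0124 -0.9999]
[0.312 0.047 0.11 ]
[0.253 0.024 0.095]
[0.293 0.044 0.072]
```

step_arm([
  {"grip": 1,"slide": [0.0001,0,0],"spin": 2},
  {"grip": 1,"slide": [0.0001,0,0],"spin": 2},
  {"grip": 1,"slide": [0.0001,0,0],"spin": 2},
  {"grip": 1,"slide": [0.0001,0,0],"spin": 2},
])

```text
time_s: 15.68
ee_pos: [0.5351, -0.0446, 0.1175]
eef_rot: [-1.582, 0.009, 0.154]
force: [-0.9, 1.0, 0.4]
grip_width: 0.0178
```

Run:
```python
from h import *
st()
```

```text
t 15.68 F [-0.89  1.05  0.37] M [0.278 0.171 0.065] w 0.0178 yaw 8.8 rp [-90.65   0.5 ] q6 -0.293
tcp [ 0.5351 -0.0446  0.1175] sock [ 0.5348 -0.0484  0.0219] down [-0.0069 -0.0125 -0.9999]
```

step_arm([
  {"grip": 1,"slide": [0.0001,0,0],"spin": 2},
  {"grip": 1,"slide": [0.0001,0,0],"spin": 2},
  {"grip": 1,"slide": [0.0001,0,0],"spin": 2},
])

```text
time_s: 15.93
ee_pos: [0.5353, -0.0445, 0.1175]
eef_rot: [-1.583, 0.008, 0.049]
force: [-1.2, 1.7, 0.3]
grip_width: 0.0178
```

Run:
```python
from h import *
st()
```

```text
t 15.93 F [-1.17  1.67  0.35] M [0.359 0.211 0.152] w 0.0178 yaw 2.8 rp [-90.69   0.44] q6 -0.188
tcp [ 0.5353 -0.0445  0.1175] sock [ 0.5348 -0.0484  0.0219] down [-0.007  -0.0125 -0.9999]
```

step_arm([
  {"grip": 1,"slide": [0.0001,0,0],"spin": 2},
  {"grip": 1,"slide": [0.0001,0,0],"spin": 2},
  {"grip": 1,"slide": [0.0001,0,0],"spin": 2},
])

```text
time_s: 16.18
ee_pos: [0.5356, -0.0445, 0.1175]
eef_rot: [-1.584, 0.006, -0.055]
force: [-0.6, 1.0, -0.0]
grip_width: 0.0177
```

Run:
```python
from h import *
st()
```

```text
t 16.18 F [-0.63  1.05 -0.03] M [0.4   0.24  0.094] w 0.0177 yaw -3.2 rp [-90.73   0.37] q6 -0.083
tcp [ 0.5356 -0.0445  0.1175] sock [ 0.5348 -0.0483  0.0219] down [-0.0071 -0.0124 -0.9999]
```

step_arm([
  {"grip": 1,"slide": [0.0001,0,0],"spin": 2},
  {"grip": 1,"slide": [0.0001,0,0],"spin": 2},
  {"grip": 1,"slide": [0.0001,0,0],"spin": 2},
])

```text
time_s: 16.43
ee_pos: [0.5359, -0.0444, 0.1175]
eef_rot: [-1.584, 0.005, -0.16]
force: [-0.5, 1.6, 1.3]
grip_width: 0.0178
```

Run:
```python
from h import *
s=cams.camera("side");st()
cv2.imwrite("pics/l.png",cv2.resize(s[140:220,270:360],None,fx=7,fy=7,interpolation=2))
```

```text
t 16.48 F [-0.57  1.34  0.73] M [0.481 0.302 0.072] w 0.0177 yaw -9.3 rp [-90.76   0.29] q6 0.024
tcp [ 0.5359 -0.0444  0.1175] sock [ 0.5348 -0.0483  0.0219] down [-0.0071 -0.0123 -0.9999]
```

View pics/l.png

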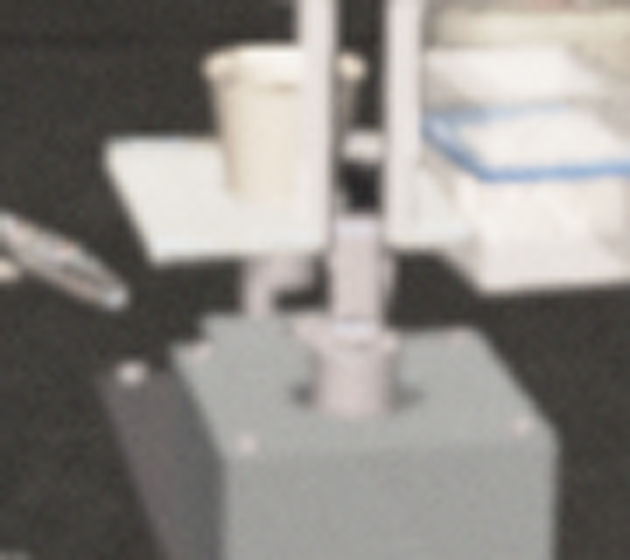

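step_arm([
  {"grip": 1,"slide": [0.0001,0,0],"spin": 2},
  {"grip": 1,"slide": [0.0001,0,0],"spin": 2},
  {"grip": 1,"slide": [0.0001,0,0],"spin": 2},
])

```text
time_s: 16.73
ee_pos: [0.5362, -0.0445, 0.1175]
eef_rot: [-1.585, 0.004, -0.264]
force: [-0.4, 1.4, 0.9]
grip_width: 0.018
```

Run:
```python
from h import *
st()
```

```text
t 16.73 F [-0.38  1.41  0.93] M [0.544 0.296 0.149] w 0.018 yaw -15.1 rp [-90.79   0.21] q6 0.126
tcp [ 0.5362 -0.0445  0.1175] sock [ 0.5348 -0.0483  0.0219] down [-0.0071 -0.0123 -0.9999]
```

step_arm([
  {"grip": 1,"slide": [0.0001,0,0],"spin": 2},
  {"grip": 1,"slide": [0.0001,0,0],"spin": 2},
  {"grip": 1,"slide": [0.0001,0,0],"spin": 2},
])

```text
time_s: 16.98
ee_pos: [0.5365, -0.0446, 0.1175]
eef_rot: [-1.585, 0.002, -0.369]
force: [-1.4, 1.4, 0.9]
grip_width: 0.0178
```

Run:
```python
from h import *
st()
```

```text
t 16.98 F [-1.42  1.44  0.92] M [0.507 0.353 0.36 ] w 0.0178 yaw -21.1 rp [-90.81   0.13] q6 0.231
tcp [ 0.5365 -0.0446  0.1175] sock [ 0.5348 -0.0483  0.0219] down [-0.0072 -0.0124 -0.9999]
```

step_arm([
  {"grip": 1,"slide": [0.0001,0,0],"spin": 2},
  {"grip": 1,"slide": [0.0001,0,0],"spin": 2},
  {"grip": 1,"slide": [0.0001,0,0],"spin": 2},
])

```text
time_s: 17.23
ee_pos: [0.5369, -0.0448, 0.1175]
eef_rot: [-1.585, 0.0, -0.473]
force: [-1.3, 2.1, 1.2]
grip_width: 0.0189
```

Run:
```python
from h import *
st()
```

```text
t 17.23 F [-1.31  2.09  1.17] M [0.422 0.289 0.423] w 0.0189 yaw -27.1 rp [-9.082e+01  2.000e-02] q6 0.335
tcp [ 0.5369 -0.0448  0.1175] sock [ 0.535  -0.0484  0.022 ] down [-0.0069 -0.0126 -0.9999]
```

step_arm([
  {"grip": 1,"slide": [-0.0001,0,0],"spin": -2},
  {"grip": 1,"slide": [-0.0001,0,0],"spin": -2},
  {"grip": 1,"slide": [0,0,0],"spin": -1},
  {"grip": 1,"slide": [0,0,0],"spin": 0},
])

```text
time_s: 17.57
ee_pos: [0.5367, -0.0447, 0.1175]
eef_rot: [-1.585, 0.002, -0.385]
force: [-1.1, 1.6, -0.1]
grip_width: 0.0179
```

Run:
```python
from h import *
s=cams.camera("side");st()
cv2.imwrite("pics/m.png",cv2.resize(s[140:220,270:360],None,fx=7,fy=7,interpolation=2))
```

```text
t 17.62 F [-1.59  1.26  0.98] M [0.414 0.157 0.031] w 0.0181 yaw -22.2 rp [-9.081e+01  8.000e-02] q6 0.249
tcp [ 0.5367 -0.0447  0.1175] sock [ 0.5351 -0.0484  0.022 ] down [-0.0067 -0.0125 -0.9999]
```

View pics/m.png

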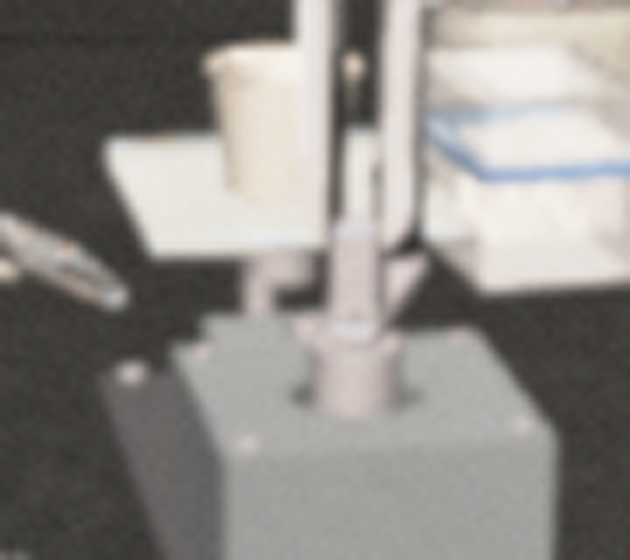

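step_arm([
  {"grip": 0,"slide": [0,0,0],"spin": 0},
  {"grip": 0,"slide": [0,0,0],"spin": 0},
  {"grip": 0,"slide": [0,0,0],"spin": 0},
  {"grip": 0,"slide": [0,0,0],"spin": 0},
  {"grip": 0,"slide": [0,0,0],"spin": 0},
  {"grip": 0,"slide": [0,-0.005,0],"spin": 0},
  {"grip": 0,"slide": [0,-0.015,0],"spin": 0},
  {"grip": 0,"slide": [0,-0.03,0],"spin": 0},
  {"grip": 0,"slide": [0,-0.03,0],"spin": 0},
  {"grip": 0,"slide": [0,-0.03,0],"spin": 0},
  {"grip": 0,"slide": [0,-0.03,0],"spin": 0},
  {"grip": 0,"slide": [0,-0.01,0],"spin": 0},
  {"grip": 0,"slide": [0,0,0],"spin": 0},
])

```text
time_s: 18.7
ee_pos: [0.5386, -0.043, 0.2703]
eef_rot: [-1.584, -0.003, -0.387]
force: [-0.3, -0.4, 0.2]
grip_width: 0.0471
```

Run:
```python
from h import *
s=cams.camera("side");t=cams.camera("top");st()
cv2.imwrite("pics/n.png",cv2.resize(s[140:220,270:360],None,fx=7,fy=7,interpolation=2))
cv2.imwrite("pics/o.png",cv2.resize(t[150:290,190:400],None,fx=3.5,fy=3.5,interpolation=2))
```

```text
t 18.8 F [-0.41  0.37 -0.39] M [-0.055 -0.06   0.03 ] w 0.0471 yaw -22.2 rp [-90.83   0.13] q6 0.248
tcp [ 0.5375 -0.0429  0.2665] sock [ 0.5358 -0.0466  0.1709] down [-0.0075 -0.0126 -0.9999]
```

View pics/n.png

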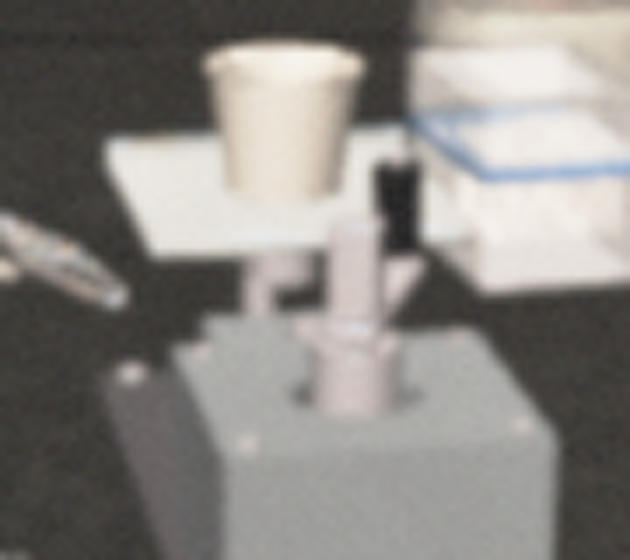

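View pics/o.png

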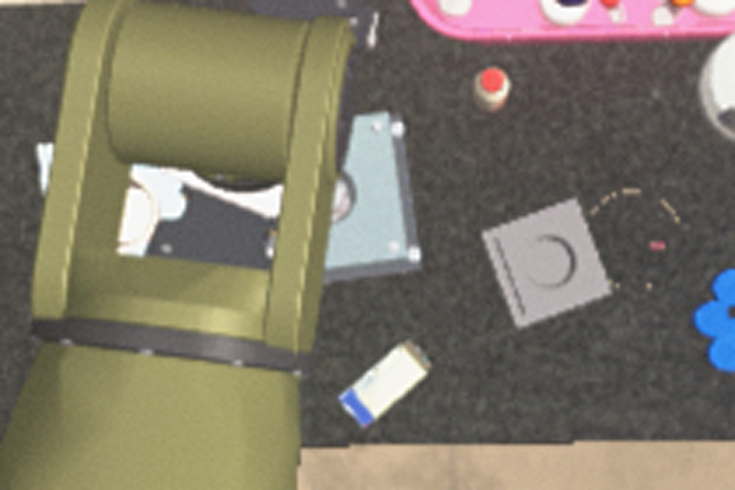

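Run:
```python
from h import *
for z in(.144,.146,.150): print(z,proj("side",(.5365,-.048,z)))
print("knob",[proj("side",(.5365+.07*np.cos(a),-.048+.07*np.sin(a),.150)) for a in np.radians([66,70])])
s=cams.camera("side");a=cv2.imread("pics/side0.png")
# plate patch shift initial->final (cup rim region left of crank)
for (r0,r1,c0,c1) in((150,172,297,320),(160,185,283,300)):
    tm=a[r0:r1,c0:c1]
    m=cv2.matchTemplate(cv2.resize(s[r0-14:r1+6,c0-4:c1+4],None,fx=8,fy=8,interpolation=2),cv2.resize(tm,None,fx=8,fy=8,interpolation=2),5)
    _,v,_,l=cv2.minMaxLoc(m);print(v,l[0]/8-4,l[1]/8-14)
for z in(.13,.145,.146): print(proj("side",(.52,.10,z)))
cv2.imwrite("pics/q.png",cv2.resize(s[165:205,300:345],None,fx=14,fy=14,interpolation=2))
```

```text
0.144 [320.50644088 172.54418615]
0.146 [320.51769535 171.79135981]
0.15 [320.54024807 170.28277761]
knob [array([329.0101028 , 163.37534466]), array([327.26643603, 163.2061964 ])]
0.9928980469703674 0.0 -4.25
0.9686292409896851 -0.25 -4.25
[310.26605237 162.32033747]
[310.29681198 157.26571662]
[310.29887205 156.92719192]
```

View pics/q.png

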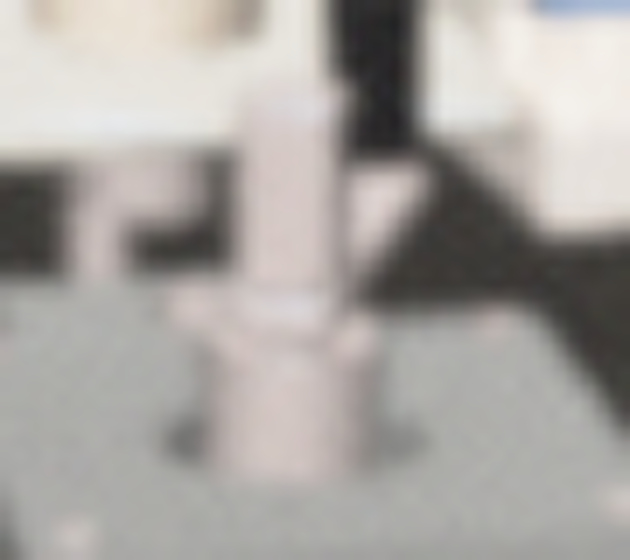

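```bash
python3 -c "
from h import *
print(hand_in())"
```

```text
the job is handed in; nothing more can be done
None
```

The crank is seated on the hex drive, the platform is wound up to its top stop, and I handed the job in at about 19 s. No verdict was reported.

**What I did**
- **Pick-up:** I lifted the crank out of its rest by its boss and carried it to the port.
- **Fitting:** Contact came at about 6–7 N, and the drive popped into the socket within about 10–15° of turning. I lowered the crank until it met firm resistance. That was about 5.5 N, against roughly 14 N at the bottom of the spring.
- **Winding:** I wound clockwise by the boss rather than the knob, with the grip lowered to 18 N to limit the torque. I then took the load off, opened the fingers and raised the gripper straight up.

**What the last checks showed**
- **Seating:** The crank stands upright in the port. Its boss top is within about 1.5 mm of where it should be when fully seated.
- **Top stop:** Turning torque rose from about 0.13 to 0.36 N m at the stop. I turned about 6° too far before backing off, and it peaked near 0.42 N m, about 6 N at the knob.
- **Platform height:** The pictures give a rise of 12.6 mm, ±0.7 mm. That matches the stop only if the platform started near the top of its stated range, about 19 mm. The torque rise is the stronger evidence that it is at the stop.
- **Small things standing about:** The carton and vial look undisturbed in the last picture. I did not check the small bottle or the rack float closely.

**What went wrong**
- While turning the crank in the air, the last joint touched its limit, reading −2.554 against the stated −2.55. This left the tool tilted by about 0.8° for the rest of the job.
- While lowering, the socket bound on the drive at about 6–7 N. A 3° wiggle freed it.

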